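# Set up the carving easel

### The job

Set up the little carving easel on the bench for work: first swing its folded foot out from the base until it is fully against its stop, then lean the hinged board back over the foot to 35 degrees from upright and leave it standing there. Do not disturb the gouges, the mallet or the tin.

Things in the scene. Friction and masses are not known exactly. Their poses are not given: they have to be found in the camera images.
- easel: The easel's dark wooden base, a flat block 270 (x) x 120 (y) x 30 mm high, screwed to the bench. Origin: centre of its underside, on the bench. x runs along the board's hinge, +y to the back, where the foot is and to which the board leans. Two cheeks 16 x 36 mm, 69 mm high, at x = +-122 mm, y = -30 mm hold the board.
- stud (a point): Brass stud, 10 mm diameter, on a thin steel arc of 100 mm radius about the hinge, at the +x end of the easel's base. It marks 35 degrees: the brass pointer on the board's end (100 mm above the hinge) stands in line with the stud when the board is at the right angle. Axes as the base.
- board (a joint): Lean of the stiff hinged board in rad: 0 = upright, positive = leaning back to the base's +y, range -0.25 to 1.15; there is no stop or catch at the wanted angle 0.61 (35 degrees). The hinge's friction holds it wherever it is left (about 0.9 N m, so 4 to 7 N at its top edge).
- board_hinge (a point): Midpoint of the board's hinge line, on the board: 30 mm towards -y from the base's centre line, 48 mm above the bench. Axes turn with the board: x along the hinge, z up the board, y the board's normal.
- board_top (a point): Middle of the board's top edge, 205 mm from the hinge. The pale board is 220 mm long (x), 16 mm thick (y), wood, 0.4 to 0.8 kg, with a carved rosette panel standing up to 9 mm proud on its -y face from 32 to 158 mm above the hinge; its top 45 mm is plain on both faces. Axes as board_hinge.
- foot (a joint): Swing of the foot in rad about its upright pivot: 0 = folded alongside the base's back edge (pointing to base +x), grows to 1.571 = against its stop, square out from the base (pointing to base +y). It stays where it is left (friction about 0.15 N m, 1 N at the knob).
- foot_pivot (a point): The foot's pivot, at x = -90, y = +80 mm from the base's origin, 25 mm above the bench (the foot's top face). Axes turn with the foot: x along it, z up.
- foot_knob (a point): Top of the turned wooden knob on the foot's free end, 140 mm from the pivot. Knob: 42 mm high, 22 mm diameter in its top 14 mm, narrowing to 16 mm at half its height and 18 mm at its root; its top is 67 mm above the bench. The foot is a pale bar 162 x 26 x 20 mm, its underside 5 mm above the bench. Axes turn with the foot.
- gouge_a: Bystander: carving gouge with a pale handle (130 x 32 mm) and a steel blade of 122 mm, lying on the bench. Origin on the bench under the handle's blade end; x to the blade.
- gouge_b: Bystander: the same gouge with a dark handle. Origin and axes as gouge_a.
- mallet: Bystander: round carver's mallet standing on its head, 213 mm high, head 80 mm diameter. Origin: centre of its underside.
- tin: Bystander: steel tin 68 mm diameter, 100 mm high, standing. Origin: centre of its underside.

How it is judged:
On the way, in this order (a step that is already met when the one before it is completed fails the run):
1. The foot is swung out against its stop (within 3 degrees) while the board still stands within 20 degrees of upright (value of joint foot above 1.515 rad and value of joint board below 0.35 rad), for 0.2 s.
2. The board is leaned back to 35 degrees from upright, within 4.5 degrees, with the foot still out against its stop (value of joint foot above 1.515 rad and value of joint board between 0.53 and 0.69 rad), for 0.2 s.
At the end, for the whole second after the job is handed in: The foot is out against its stop (within 3 degrees of square to the base) and the board stands still, leaning back over the foot at 35 degrees from upright, within 4.5 degrees (all of step 2 and velocity of joint board between -0.05 and 0.05 rad/s); the robot touches nothing.
It fails at once if The board is leaned back more than 20 degrees while the foot is more than 10 degrees short of its stop (the easel would tip) (value of joint board above 0.35 rad and value of joint foot below 1.396 rad).
It fails at once if A gouge, the mallet or the tin is moved by more than 20 mm (distance of any of gouge_a, gouge_b, mallet, tin from where it was at the start of the episode above 0.02 m).
It also fails if it takes over 48 s, if anything falls off the work surface, if the arm or the gripper's body presses on something with over 40 N, if the wrist force passes 120 N, or if a joint passes its speed limit or range.

### The arm

A 7-joint arm with a two-finger parallel gripper is mounted at the origin on the work surface. World frame = base frame: x ahead of the robot, y to its left, z up, the work surface at z = 0. Lengths are in m, angles in rad, forces in N, time in s.
With the tool pointing down it reaches from about 0.4 to 0.85 m from the base axis. Payload 10.4 kg.
Tool frame: the origin (TCP) lies at the very end of the fingers, on their centre line; the grasp point (between the pads) lies 19 mm behind it (manip.grip_point_offset is the distance from the TCP to the grasp point, in m); z points along the fingers, y is the line along which they close (so a half turn about z gives the same grasp; the last joint's range is limited). The gripper opens to 85 mm and grips with 20 to 120 N. Pads are 22 mm wide; open, the fingers measure 114 mm over their backs; the gripper's body (76 mm by 85 mm) begins 54 mm behind the grasp point. The pads swing forward as they close: fully open they stand 13 mm farther back than shut.
Start: joints at [1.162, 0.332, -0.065, 1.46, 0.022, 1.35, -0.088], TCP at [0.235, -0.579, 0.231] pointing down, gripper open.
Joint ranges: [-2.6, 2.6], [-0.5, 2.12], [-1.47, 1.34], [0.16, 2.42], [-1.27, 4.41], [0.06, 2.06], [-2.6, 2.6]. Speed limits (rad/s): [2.22, 2.22, 2.79, 2.79, 3.14, 3.14, 3.14].

### API

Orientations are given as a unit quaternion [x, y, z, w].
In Python, from workcell import manip gives the robot as it stands. The module is installed in compiled form; this text tells all that it offers.
- The arm moves only by the shell command python3 -m inch 'ROWS' [OPENING] [FORCE]. ROWS is JSON, a list of rows, each a list of 2 entries, a list of its own where there are three numbers: the shift along the tool's x, y, z each as a share of 0.08 m, from -1 to 1, then the turn, a rotation vector about the tool's x, y, z each as a share of 45 degrees, from -1 to 1. A call has exactly 10 rows; each row is the pose to reach, as a shift and turn from the pose commanded when the call began, along the tool's axes at that moment; what a row does not reach only later rows make up. A row lasts 1/10 s, in which the tool goes at most 50 mm and 8.59 degrees, less where a joint would pass 70% of its speed; a pose out of reach is approached as far as the arm can. A call with a number of a shift or a turn outside -1 to 1 is refused whole. A call with a gripper value outside its range is refused whole. OPENING is the opening, from 0 (shut) to 1 (fully open), set as the call begins (- or left out, the last holds). The fingers move at their own pace and stop on an object; FORCE is the grip in N (left out, the last holds). Time passes only in rows, so rows that repeat a pose let the fingers close, or fill a call up. It gives the time, the measured TCP pose, the force, the opening and the grip force at its end, in the units of the state.
- manip.get_obs(): the state, without advancing time (a new reading comes with each control period).
- manip.camera(name): name is "scene" or "top"; returns the picture (480x640x3 uint8, red, green, blue); there is no depth.
- manip.camera_params(name): a dict with "fov_y" (degrees; the focal length in pixels is half the picture's height over the tangent of half this angle, whatever the lens; pixels are square), "cx", "cy" (the principal point, pixels), "k1" (the pictures are not rectified: a ray, as slopes to the right and down, at radius r is drawn at 1 + k1 r^2 times it, then the intrinsics apply), "camera_from_world" (4x4, takes a point from world to camera coordinates). Camera axes: x right, y up, looking along -z (the intrinsics and any distortion apply to the point x, -y, -z); pixel columns grow to the right and rows downward; lengths in m; the calibration is good to about 2 mm. A picture is of the moment at which its call begins. camera_params takes no time and is no camera call.
- manip.hand_in(): hands the job in; it is judged then, once.
The state is a dict: "clock": time; "joint_pos": joint angles; "joint_velocities": joint speeds; "tau": joint torques, N m; "position": TCP position; "ee_rot": TCP orientation; "ft_force": force on the tool from outside, world axes, zero at the start; "torque": the same for the moment, N m; "grip_width": opening from 0.0 (shut) to 1.0 (fully open); "grasp_force": force on a finger pad.
Only numpy, scipy, OpenCV 4.12 (cv2) and the standard library are available. Lean on these libraries where they do the work, as an engineer would, in place of code of your own. Each camera call takes 0.05 s, during which the arm holds its last target. There are 200 camera calls.

## Working session

There is one attempt and no reset: what is moved stays moved. The work goes in short steps, Python scripts to look and compute and a shell command to move; the robot and the scene stay as the last step left them, time stands still between calls to the robot, and variables do not carry over. Pictures are saved under pics/ and viewed, at most 10 in all, crops included, and the job is handed in when it is done.

```bash
mkdir -p pics
cat > h.py <<'E'
import numpy as np, cv2
from workcell import manip
def K(n):
    p=manip.camera_params(n); f=240/np.tan(np.radians(p["fov_y"])/2); return p,f
def proj(n,P):
    p,f=K(n); P=np.atleast_2d(P); M=np.array(p["camera_from_world"])
    c=P@M[:3,:3].T+M[:3,3]; s=np.c_[c[:,0],-c[:,1]]/(-c[:,2:3])
    s=s*(1+p["k1"]*(s**2).sum(1,keepdims=True)); return s*f+[p["cx"],p["cy"]]
def ray(n,uv):
    p,f=K(n); M=np.array(p["camera_from_world"]); d=(np.array(uv,float)-[p["cx"],p["cy"]])/f; s=d.copy()
    for _ in range(20): s=d/(1+p["k1"]*(s**2).sum())
    R=M[:3,:3]; v=R.T@np.array([s[0],-s[1],-1]); return -R.T@M[:3,3], v/np.linalg.norm(v)
def onz(n,uv,z):
    o,v=ray(n,uv); return o+v*(z-o[2])/v[2]
def tri(a,b):
    o1,v1=ray("scene",a); o2,v2=ray("top",b)
    t=np.linalg.lstsq(np.c_[v1,-v2],o2-o1,rcond=None)[0]; p,q=o1+t[0]*v1,o2+t[1]*v2
    return (p+q)/2,np.linalg.norm(p-q)
def snap(n,f):
    im=manip.camera(n)[:,:,::-1].copy(); cv2.imwrite("pics/"+f,im); return im
E
python3 - <<'E'
from h import *
for n in("scene","top"):
    snap(n,n+"0.png"); o,v=ray(n,(320,240)); print(n,o,v,manip.camera_params(n)["fov_y"],manip.camera_params(n)["k1"])
o=manip.get_obs();print(o["clock"],o["ee_rot"],o["position"])
E
```

```text
scene [1.26548221 0.20539204 1.32529534] [-0.52135664 -0.14700093 -0.84058193] 43.650046257805435 -0.16413920934649232
top [3.07362551e-01 8.50444970e-04 1.48868330e+00] [ 0.16443714 -0.01143102 -0.98632133] 43.369756561620186 0.06046900981646234
0.1 [ 9.81452608e-01  1.91703866e-01 -1.39814346e-04 -6.21013883e-04] [ 0.23507279 -0.5787589   0.23057688]
```

View pics/scene0.png

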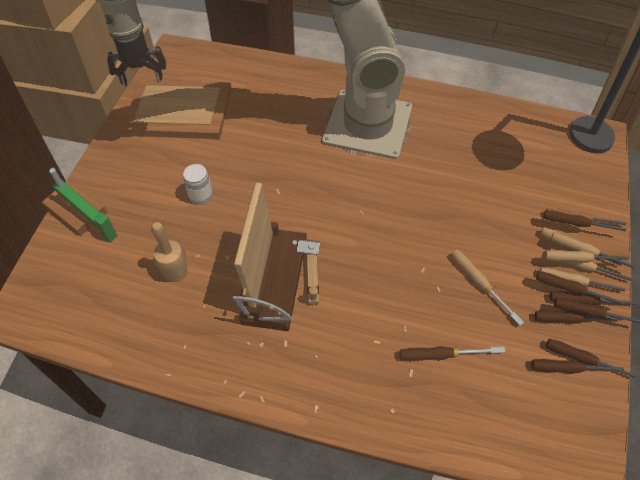

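View pics/top0.png

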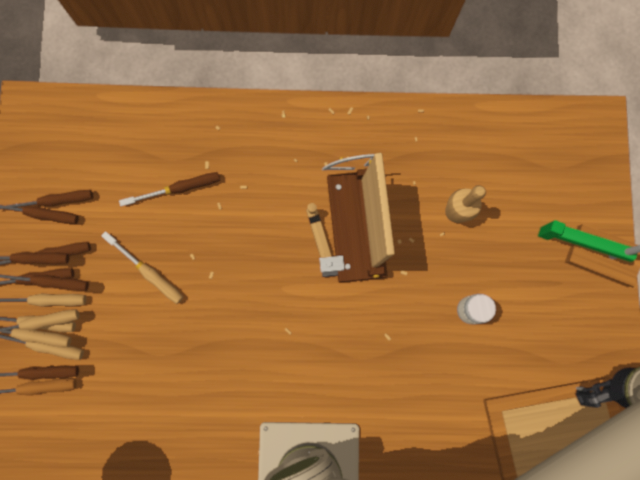

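The scene view shows the easel at (265,265), with its arc end towards the viewer (+x world). The foot's pivot plate is at (308,247) and its knob at (313,296). The top view shows the base spanning (330..385, 172..282), the knob at (312,209) and the bracket at (332,265). The mallet is at (462,207) and the tin at (478,309), both on the board's -y side. Next I'll zoom in for corner pixels.

Run:
```python
import cv2,numpy as np
a=cv2.imread("pics/scene0.png")[170:340,190:340]; b=cv2.imread("pics/top0.png")[140:300,290:410]
a=cv2.resize(a,None,fx=2.8,fy=2.8,interpolation=3); b=cv2.resize(b,None,fx=3,fy=3,interpolation=3)
c=np.zeros((490,790,3),np.uint8); c[:a.shape[0],:a.shape[1]]=a; c[:480,425:785]=b; cv2.imwrite("pics/z.png",c)
```

```text
(no output)
```

View pics/z.png

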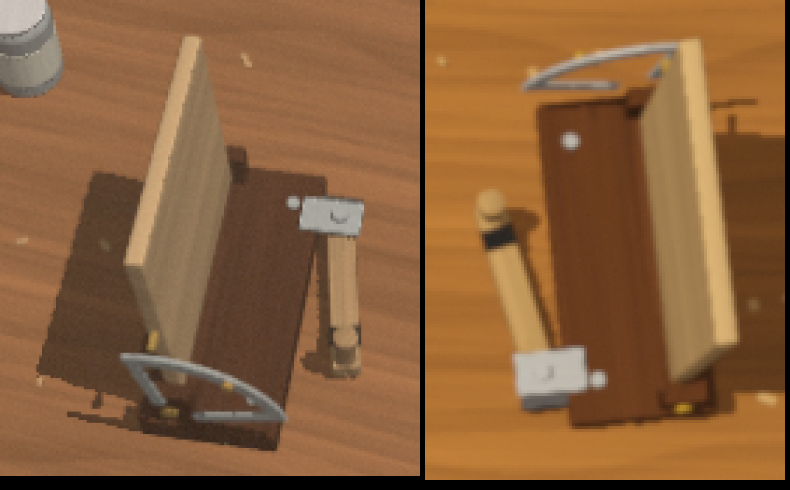

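The zoom gives these pixels:
- **Base back corners:** top view (327.3,174) and (339.3,281.7).
- **Pivot:** top (330,264), scene (311.4,246.4).
- **Knob top:** top (312,207.7), scene (313.2,290.7).

Run:
```python
from h import *
np.set_printoptions(precision=4,suppress=True)
A=onz("top",(327.3,174),.03);B=onz("top",(339.3,281.7),.03)
A2=onz("scene",(288.6,330.4),.03);B2=onz("scene",(306.8,233.6),.03)
print(A,B,np.linalg.norm(A-B));print(A2,B2,np.linalg.norm(A2-B2))
P=tri((311.4,246.4),(330,264));Kn=tri((313.2,290.7),(312,207.7));print("piv",P,"knob",Kn)
print(np.linalg.norm((P[0]-Kn[0])[:2]))
A=(A+A2)/2;B=(B+B2)/2
ex=(A-B);ex[2]=0;ex/=np.linalg.norm(ex);ey=np.array([-ex[1],ex[0],0])
O=(A+B)/2-.06*ey;O[2]=0;print("O",O,"yaw",np.degrees(np.arctan2(ex[1],ex[0])))
def b(p):p=p-O;return np.array([p@ex,p@ey,p[2]])
print("in base: piv",b(P[0]),"knob",b(Kn[0]))
print("knob planar z=.067",b(onz("top",(312,207.7),.067)),b(onz("scene",(313.2,290.7),.067)))
# board top-edge ends
for s,t in(((258.2,183.6),((725+737)/2,346)),((236.8,264.6),((678+700)/2,41))):
    t=(290+(t[0]-425)/3,140+t[1]/3); r=tri(s,t); print("bt",b(r[0]),r[1])
print("mallet",b(onz("top",(460,210),0.04)),"tin",b(onz("scene",(197,175),.1)))
np.savez("base",O=O,ex=ex,ey=ey)
# tool axes
from scipy.spatial.transform import Rotation as R
print(R.from_quat(manip.get_obs()["ee_rot"]).as_matrix())
for q in((0,.08,.03),(-.135,.06,.03),(.135,-.06,.03)):print(O+q[0]*ex+q[1]*ey+[0,0,q[2]],proj("top",O+q[0]*ex+q[1]*ey+[0,0,q[2]]))
```

```text
[ 0.7178 -0.0312  0.03  ] [ 0.4491 -0.0647  0.03  ] 0.2707705869077567
[ 0.7256 -0.0249  0.03  ] [ 0.4521 -0.0594  0.03  ] 0.2755702767011593
piv (array([ 0.4905, -0.0387,  0.0356]), np.float64(0.005343547814014227)) knob (array([0.6241, 0.006 , 0.0605]), np.float64(0.0018680203636274027))
0.14082634431406438
O [ 0.5936 -0.1046  0.    ] yaw 7.140196492132986
in base: piv [-0.0941  0.0782  0.0356] knob [0.044  0.1059 0.0605]
knob planar z=.067 [0.0426 0.1052 0.067 ] [0.0473 0.1075 0.067 ]
bt [-0.115  -0.0441  0.2452] 0.0030109495605412815
bt [ 0.105  -0.0427  0.2495] 0.0002531547313695267
mallet [ 0.0052 -0.2564  0.04  ] tin [-0.2313 -0.2455  0.1   ]
[[ 0.9265  0.3763 -0.0005]
 [ 0.3763 -0.9265  0.0012]
 [-0.     -0.0013 -1.    ]]
[ 0.5837 -0.0252  0.03  ] [[323.9583 226.7965]]
[ 0.4522 -0.0618  0.03  ] [[338.1373 280.4041]]
[ 0.735  -0.1473  0.03  ] [[373.8251 168.3086]]
```

Everything agrees with the given sizes: pivot-to-knob 141 mm, edge about 271 mm, board top 0.245–0.25 m. The base is yawed 7.1°, the foot is at about 11° and the board is near upright. I'll move up and over, turning the tool so the fingers close along base x.

```bash
python3 -m inch '[[[0.1,-0.1,-0.1],[0,0,-0.1]],[[0.2,-0.2,-0.2],[0,0,-0.2]],[[0.3,-0.3,-0.3],[0,0,-0.3]],[[0.4,-0.4,-0.4],[0,0,-0.4]],[[0.5,-0.5,-0.5],[0,0,-0.5]],[[0.6,-0.6,-0.6],[0,0,-0.6]],[[0.7,-0.7,-0.7],[0,0,-0.7]],[[0.8,-0.8,-0.8],[0,0,-0.8]],[[0.9,-0.9,-0.9],[0,0,-0.9]],[[1,-1,-1],[0,0,-1]]]'
python3 -m inch '[[[0.1,0.05,-0.05],[0,0,-0.07]],[[0.2,0.1,-0.1],[0,0,-0.13]],[[0.3,0.15,-0.15],[0,0,-0.2]],[[0.4,0.2,-0.2],[0,0,-0.27]],[[0.5,0.25,-0.25],[0,0,-0.33]],[[0.6,0.3,-0.3],[0,0,-0.4]],[[0.7,0.35,-0.35],[0,0,-0.47]],[[0.8,0.4,-0.4],[0,0,-0.53]],[[0.9,0.45,-0.45],[0,0,-0.6]],[[1,0.5,-0.5],[0,0,-0.67]]]'
python3 -c "
from h import *
from scipy.spatial.transform import Rotation as R
o=manip.get_obs();print(R.from_quat(o['ee_rot']).as_matrix().round(3),o['joint_pos'])"
```

```text
clock: 1.1
position: [0.2792, -0.4743, 0.3113]
ee_rot: [0.832, 0.554, -0.0, -0.0]
ft_force: [0.1, 0.1, 0.4]
grip_width: 0.995
grasp_force: 0.0
clock: 2.1
position: [0.3475, -0.4163, 0.3513]
ee_rot: [0.66, 0.751, 0.0, -0.0]
ft_force: [-0.4, 0.3, 0.2]
grip_width: 0.998
grasp_force: 0.0
[[-0.129  0.992 -0.   ]
 [ 0.992  0.129  0.   ]
 [ 0.    -0.    -1.   ]] [ 1.065563    0.12994087 -0.30685023  1.46250216  0.03913122  1.55553567
  0.8899053 ]
```

```bash
python3 -m inch '[[[0.1,0.08,0],[0,0,0]],[[0.2,0.16,0],[0,0,0]],[[0.3,0.25,0],[0,0,0]],[[0.4,0.33,0],[0,0,0]],[[0.5,0.41,0],[0,0,0]],[[0.6,0.5,0],[0,0,0]],[[0.7,0.58,0],[0,0,0]],[[0.8,0.66,0],[0,0,0]],[[0.88,0.74,0],[0,0,0]],[[0.96,0.82,0],[0,0,0]]]' |grep pos
python3 -m inch '[[[0.1,0.08,0],[0,0,0]],[[0.2,0.16,0],[0,0,0]],[[0.3,0.25,0],[0,0,0]],[[0.4,0.33,0],[0,0,0]],[[0.5,0.41,0],[0,0,0]],[[0.6,0.5,0],[0,0,0]],[[0.7,0.58,0],[0,0,0]],[[0.8,0.66,0],[0,0,0]],[[0.88,0.74,0],[0,0,0]],[[0.96,0.82,0],[0,0,0]]]' |grep pos
python3 -m inch '[[[0.1,0.08,0],[0,0,0]],[[0.2,0.16,0],[0,0,0]],[[0.3,0.25,0],[0,0,0]],[[0.4,0.33,0],[0,0,0]],[[0.5,0.41,0],[0,0,0]],[[0.6,0.5,0],[0,0,0]],[[0.7,0.58,0],[0,0,0]],[[0.8,0.66,0],[0,0,0]],[[0.88,0.74,0],[0,0,0]],[[0.96,0.82,0],[0,0,0]]]' |grep pos
python3 -m inch '[[[0.1,0.08,0],[0,0,0]],[[0.2,0.16,0],[0,0,0]],[[0.3,0.25,0],[0,0,0]],[[0.4,0.33,0],[0,0,0]],[[0.5,0.41,0],[0,0,0]],[[0.6,0.5,0],[0,0,0]],[[0.7,0.58,0],[0,0,0]],[[0.8,0.66,0],[0,0,0]],[[0.88,0.74,0],[0,0,0]],[[0.96,0.82,0],[0,0,0]]]' |grep pos
python3 -m inch '[[[0.1,0.08,0],[0,0,0]],[[0.2,0.16,0],[0,0,0]],[[0.3,0.25,0],[0,0,0]],[[0.4,0.33,0],[0,0,0]],[[0.5,0.41,0],[0,0,0]],[[0.6,0.5,0.2],[0,0,0]],[[0.7,0.58,0.4],[0,0,0]],[[0.8,0.66,0.6],[0,0,0]],[[0.88,0.74,0.8],[0,0,0]],[[0.96,0.82,1],[0,0,0]]]'
```

```text
position: [0.403, -0.3316, 0.3514]
position: [0.4584, -0.2472, 0.3513]
position: [0.5138, -0.1627, 0.3513]
position: [0.5692, -0.0783, 0.3513]
clock: 7.1
position: [0.6243, 0.0061, 0.2694]
ee_rot: [0.661, 0.75, -0.0, -0.0]
ft_force: [0.8, -0.5, -0.1]
grip_width: 1.001
grasp_force: 0.0
```

```bash
python3 -m inch '[[[0,0,0.1],[0,0,0]],[[0,0,0.2],[0,0,0]],[[0,0,0.3],[0,0,0]],[[0,0,0.4],[0,0,0]],[[0,0,0.5],[0,0,0]],[[0,0,0.6],[0,0,0]],[[0,0,0.7],[0,0,0]],[[0,0,0.8],[0,0,0]],[[0,0,0.9],[0,0,0]],[[0,0,1],[0,0,0]]]'|grep pos
python3 -m inch '[[[0,0,0.1],[0,0,0]],[[0,0,0.2],[0,0,0]],[[0,0,0.3],[0,0,0]],[[0,0,0.4],[0,0,0]],[[0,0,0.5],[0,0,0]],[[0,0,0.6],[0,0,0]],[[0,0,0.7],[0,0,0]],[[0,0,0.8],[0,0,0]],[[0,0,0.9],[0,0,0]],[[0,0,1],[0,0,0]]]'
python3 - <<'E'
from h import *
a=snap("scene","s1.png")[170:340,190:370]; b=snap("top","t1.png")[140:300,260:410]
cv2.imwrite("pics/z1.png",np.hstack([cv2.resize(a,(400,378),interpolation=3),cv2.resize(b,(354,378),interpolation=3)]))
E
```

```text
position: [0.6241, 0.0056, 0.1906]
clock: 9.1
position: [0.6241, 0.0056, 0.1106]
ee_rot: [0.661, 0.75, -0.0, 0.0]
ft_force: [0.5, 0.3, -0.7]
grip_width: 1.001
grasp_force: 0.0
```

View pics/z1.png

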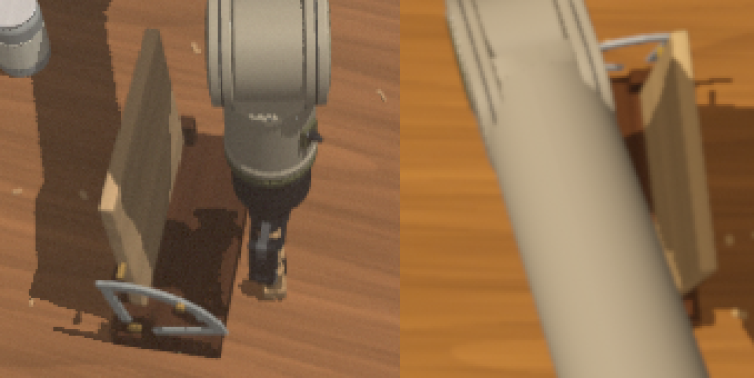

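The gripper is above the knob, with the fingers at about (268,255) in the left crop and the knob just below. The arm clears the board. I'll descend and grip lightly.

```bash
python3 -m inch '[[[0,0,0.1],[0,0,0]],[[0,0,0.2],[0,0,0]],[[0,0,0.3],[0,0,0]],[[0,0,0.4],[0,0,0]],[[0,0,0.5],[0,0,0]],[[0,0,0.6],[0,0,0]],[[0,0,0.7],[0,0,0]],[[0,0,0.78],[0,0,0]],[[0,0,0.86],[0,0,0]],[[0,0,0.86],[0,0,0]]]'
python3 -m inch '[[[0,0,0],[0,0,0]],[[0,0,0],[0,0,0]],[[0,0,0],[0,0,0]],[[0,0,0],[0,0,0]],[[0,0,0],[0,0,0]],[[0,0,0],[0,0,0]],[[0,0,0],[0,0,0]],[[0,0,0],[0,0,0]],[[0,0,0],[0,0,0]],[[0,0,0],[0,0,0]]]' 0 30
```

```text
clock: 10.2
position: [0.6236, 0.0056, 0.0415]
ee_rot: [0.661, 0.75, -0.0, -0.0]
ft_force: [-0.8, 0.3, -1.0]
grip_width: 1.002
grasp_force: 0.0
clock: 11.2
position: [0.6233, 0.0052, 0.0428]
ee_rot: [0.661, 0.75, -0.001, -0.0]
ft_force: [-6.3, -1.6, 5.9]
grip_width: 0.241
grasp_force: 29.2
```

Knob gripped at 20.5 mm. Now the arc about the pivot.

```bash
python3 -m inch '[[[0.08,-0.02,0],[0,0,0]],[[0.16,-0.04,0],[0,0,0]],[[0.24,-0.06,0],[0,0,0]],[[0.32,-0.09,0],[0,0,0]],[[0.4,-0.125,0],[0,0,0]],[[0.47,-0.16,0],[0,0,0]],[[0.55,-0.2,0],[0,0,0]],[[0.62,-0.245,0],[0,0,0]],[[0.69,-0.29,0],[0,0,0]],[[0.76,-0.34,0],[0,0,0]]]'
python3 -m inch '[[[0.06,-0.05,0],[0,0,0]],[[0.125,-0.11,0],[0,0,0]],[[0.18,-0.165,0],[0,0,0]],[[0.24,-0.225,0],[0,0,0]],[[0.29,-0.29,0],[0,0,0]],[[0.34,-0.355,0],[0,0,0]],[[0.39,-0.42,0],[0,0,0]],[[0.43,-0.49,0],[0,0,0]],[[0.47,-0.565,0],[0,0,0]],[[0.51,-0.64,0],[0,0,0]]]'
```

```text
clock: 12.2
position: [0.5899, 0.0639, 0.0428]
ee_rot: [0.661, 0.751, 0.001, 0.0]
ft_force: [6.9, 2.3, -0.2]
grip_width: 0.239
grasp_force: 30.4
clock: 13.2
position: [0.5343, 0.102, 0.0432]
ee_rot: [0.659, 0.752, 0.004, -0.001]
ft_force: [9.6, 14.1, -5.0]
grip_width: 0.236
grasp_force: 30.0
```

```bash
python3 -m inch '[[[0.05,-0.06,0],[0,0,0]],[[0.1,-0.15,0],[0,0,0]],[[0.14,-0.23,0],[0,0,0]],[[0.16,-0.32,0],[0,0,0]],[[0.18,-0.4,0],[0,0,0]],[[0.2,-0.48,0],[0,0,0]],[[0.21,-0.56,0],[0,0,0]],[[0.22,-0.63,0],[0,0,0]],[[0.22,-0.69,0],[0,0,0]],[[0.22,-0.74,0],[0,0,0]]]'
```

```text
clock: 14.2
position: [0.4726, 0.1088, 0.0431]
ee_rot: [0.66, 0.751, 0.002, -0.0]
ft_force: [4.2, 5.6, 2.8]
grip_width: 0.244
grasp_force: 32.5
```

```bash
python3 -m inch '[[[0,-0.02,0],[0,0,0]],[[0,-0.04,0],[0,0,0]],[[0,-0.06,0],[0,0,0]],[[0,-0.08,0],[0,0,0]],[[0,-0.1,0],[0,0,0]],[[0,-0.12,0],[0,0,0]],[[0,-0.12,0],[0,0,0]],[[0,-0.12,0],[0,0,0]],[[0,-0.12,0],[0,0,0]],[[0,-0.12,0],[0,0,0]]]'
```

```text
clock: 15.2
position: [0.471, 0.1085, 0.044]
ee_rot: [0.661, 0.751, 0.009, 0.004]
ft_force: [46.9, 10.0, -37.7]
grip_width: 0.24
grasp_force: 32.3
```

The foot is at its stop: 47 N with no further motion. I'll ease the load, release, lift, and check.

```bash
python3 -m inch '[[[0,0.03,0],[0,0,0]],[[0,0.06,0],[0,0,0]],[[0,0.09,0],[0,0,0]],[[0,0.09,0],[0,0,0]],[[0,0.09,0],[0,0,0]],[[0,0.09,0],[0,0,0]],[[0,0.09,0],[0,0,0]],[[0,0.09,0],[0,0,0]],[[0,0.09,0],[0,0,0]],[[0,0.09,0],[0,0,0]]]' 
python3 -m inch '[[[0,0,0],[0,0,0]],[[0,0,0],[0,0,0]],[[0,0,0],[0,0,0]],[[0,0,0],[0,0,0]],[[0,0,-0.1],[0,0,0]],[[0,0,-0.2],[0,0,0]],[[0,0,-0.3],[0,0,0]],[[0,0,-0.5],[0,0,0]],[[0,0,-0.75],[0,0,0]],[[0,0,-1],[0,0,0]]]' 0.7
python3 -m inch '[[[0,0,-0.1],[0,0,0]],[[0,0,-0.2],[0,0,0]],[[0,0,-0.3],[0,0,0]],[[0,0,-0.4],[0,0,0]],[[0,0,-0.5],[0,0,0]],[[0,0,-0.6],[0,0,0]],[[0,0,-0.7],[0,0,0]],[[0,0,-0.8],[0,0,0]],[[0,0,-0.9],[0,0,0]],[[0,0,-1],[0,0,0]]]' 0
python3 - <<'E'
from h import *
a=snap("scene","s2.png")[170:340,190:370]; b=snap("top","t2.png")[140:300,260:410]
cv2.imwrite("pics/z2.png",np.hstack([cv2.resize(a,(400,378),interpolation=3),cv2.resize(b,(354,378),interpolation=3)]))
E
```

```text
clock: 16.2
position: [0.4717, 0.1086, 0.0433]
ee_rot: [0.661, 0.751, 0.003, 0.0]
ft_force: [9.5, 4.9, -2.2]
grip_width: 0.244
grasp_force: 32.7
clock: 17.2
position: [0.4701, 0.1063, 0.1239]
ee_rot: [0.661, 0.75, 0.0, 0.0]
ft_force: [1.0, -0.6, -1.0]
grip_width: 0.699
grasp_force: 0.0
clock: 18.2
position: [0.4702, 0.1062, 0.2032]
ee_rot: [0.661, 0.75, 0.0, 0.0]
ft_force: [-0.5, 0.8, -0.0]
grip_width: 0.005
grasp_force: 0.0
```

View pics/z2.png

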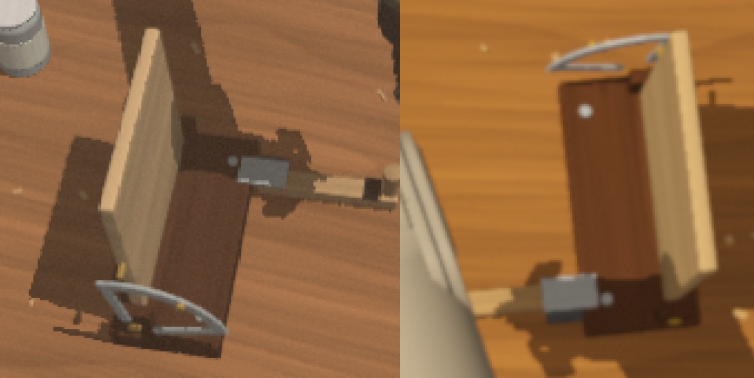

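The foot stands square out from the base: the bar runs from the bracket (262,172) to the right in the left crop, and the board is still upright. Next I cross over the board to its front face with shut fingers.

```bash
python3 -m inch '[[[-0.1,0.02,-0.1],[0,0,0]],[[-0.2,0.05,-0.2],[0,0,0]],[[-0.3,0.08,-0.3],[0,0,0]],[[-0.4,0.1,-0.4],[0,0,0]],[[-0.5,0.12,-0.5],[0,0,0]],[[-0.6,0.15,-0.6],[0,0,0]],[[-0.7,0.18,-0.7],[0,0,0]],[[-0.8,0.2,-0.8],[0,0,0]],[[-0.9,0.22,-0.9],[0,0,0]],[[-1,0.25,-1],[0,0,0]]]'|grep pos
python3 -m inch '[[[-0.1,0.03,-0.1],[0,0,0]],[[-0.2,0.06,-0.2],[0,0,0]],[[-0.3,0.09,-0.3],[0,0,0]],[[-0.4,0.12,-0.4],[0,0,0]],[[-0.5,0.15,-0.4],[0,0,0]],[[-0.6,0.18,-0.4],[0,0,0]],[[-0.7,0.21,-0.4],[0,0,0]],[[-0.8,0.24,-0.4],[0,0,0]],[[-0.9,0.27,-0.4],[0,0,0]],[[-1,0.3,-0.4],[0,0,0]]]'|grep pos
python3 -m inch '[[[-0.1,0.03,0],[0,0,0]],[[-0.2,0.06,0],[0,0,0]],[[-0.3,0.09,0],[0,0,0]],[[-0.4,0.12,0],[0,0,0]],[[-0.5,0.15,0],[0,0,0]],[[-0.6,0.18,0],[0,0,0]],[[-0.7,0.21,0],[0,0,0]],[[-0.8,0.24,0],[0,0,0]],[[-0.9,0.27,0],[0,0,0]],[[-1,0.3,0],[0,0,0]]]'|grep pos
python3 -m inch '[[[-0.1,0.03,0],[0,0,0]],[[-0.2,0.06,0],[0,0,0]],[[-0.3,0.09,0],[0,0,0]],[[-0.4,0.12,0],[0,0,0]],[[-0.5,0.15,0],[0,0,0]],[[-0.6,0.18,0],[0,0,0]],[[-0.7,0.21,0],[0,0,0]],[[-0.8,0.24,0],[0,0,0]],[[-0.9,0.27,0],[0,0,0]],[[-1,0.28,0],[0,0,0]]]'
python3 - <<'E'
from h import *
b=np.load("base.npz");O=b["O"]+[-.005,.003,0];p=np.array(manip.get_obs()["position"])-O
print(p@b["ex"],p@b["ey"],p[2])
E
```

```text
position: [0.5003, 0.0287, 0.2832]
position: [0.5342, -0.0476, 0.3144]
position: [0.5682, -0.1239, 0.3145]
clock: 22.3
position: [0.6005, -0.2004, 0.3144]
ee_rot: [0.661, 0.75, 0.0, -0.0]
ft_force: [0.9, 0.5, -0.3]
grip_width: 0.002
grasp_force: 0.0
-0.0004586988454291751 -0.09954777807047599 0.3144239092950256
```

```bash
python3 -m inch '[[[0,0,0.1],[0,0,0]],[[0,0,0.2],[0,0,0]],[[0,0,0.3],[0,0,0]],[[0,0,0.4],[0,0,0]],[[0,0,0.5],[0,0,0]],[[0,0,0.6],[0,0,0]],[[0,0,0.7],[0,0,0]],[[0,0,0.8],[0,0,0]],[[0,0,0.95],[0,0,0]],[[0,0,1.1e0],[0,0,0]]]' 2>&1 | tail -3
python3 -m inch '[[[0,0,0.1],[0,0,0]],[[0,0,0.2],[0,0,0]],[[0,0,0.3],[0,0,0]],[[0,0,0.4],[0,0,0]],[[0,0,0.5],[0,0,0]],[[0,0,0.6],[0,0,0]],[[0,0,0.7],[0,0,0]],[[0,0,0.8],[0,0,0]],[[0,0,0.9],[0,0,0]],[[0,0,1],[0,0,0]]]'|grep -E 'pos|for'
python3 -m inch '[[[0.08,0,0.02],[0,0,0]],[[0.16,0,0.04],[0,0,0]],[[0.24,0,0.06],[0,0,0]],[[0.32,0,0.08],[0,0,0]],[[0.4,0,0.1],[0,0,0]],[[0.48,0,0.12],[0,0,0]],[[0.56,0,0.12],[0,0,0]],[[0.64,0,0.12],[0,0,0]],[[0.72,0,0.12],[0,0,0]],[[0.8,0,0.12],[0,0,0]]]'
```

```text
out of range; nothing moved
position: [0.6002, -0.1998, 0.2338]
ft_force: [-0.5, -0.1, 0.9]
grasp_force: 0.0
clock: 24.3
position: [0.5924, -0.1367, 0.2254]
ee_rot: [0.661, 0.75, -0.0, 0.001]
ft_force: [1.7, -3.7, 2.4]
grip_width: 0.0
grasp_force: 2.5
```

```bash
python3 -m inch '[[[0.08,0,0.02],[0,0,0]],[[0.16,0,0.05],[0,0,0]],[[0.24,0,0.08],[0,0,0]],[[0.32,0,0.1],[0,0,0]],[[0.4,0,0.12],[0,0,0]],[[0.48,0,0.15],[0,0,0]],[[0.56,0,0.18],[0,0,0]],[[0.64,0,0.21],[0,0,0]],[[0.7,0,0.25],[0,0,0]],[[0.75,0,0.25],[0,0,0]]]'
python3 - <<'E'
from h import *
b=np.load("base.npz");O=b["O"]+[-.005,.003,0];p=np.array(manip.get_obs()["position"])-O
print(p@b["ex"],p@b["ey"],p[2])
a=snap("scene","s3.png")[170:350,190:370]; b=snap("top","t3.png")[140:300,260:410]
cv2.imwrite("pics/z3.png",np.hstack([cv2.resize(a,(430,430),interpolation=3),cv2.resize(b,(360,430),interpolation=3)]))
E
```

```text
clock: 25.3
position: [0.5842, -0.076, 0.2041]
ee_rot: [0.661, 0.751, -0.0, -0.0]
ft_force: [0.5, -5.6, -0.7]
grip_width: 0.002
grasp_force: 1.9
-0.0012388383293176588 0.025875020713925664 0.20414930976798076
```

View pics/z3.png

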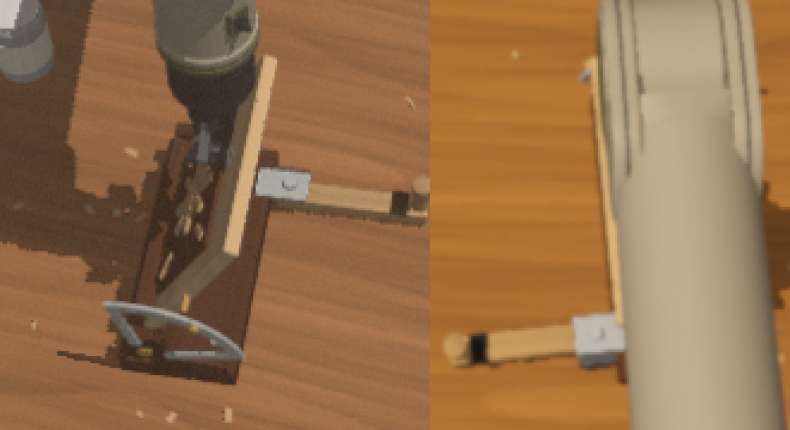

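The fingers are pushing the board back, and the foot is still square. The near board-end top corners are at about (221,248) and (238,255) in the left crop, and the pointer and stud are near (186,302) and (194,327). I'll compute the lean from these.

Run:
```python
from h import *
np.set_printoptions(precision=4,suppress=True)
b=np.load("base.npz");O=b["O"]+[-.005,.003,0];ex,ey=b["ex"],b["ey"]
def onx(uv,x):
    o,v=ray("scene",uv); q=o+v*(x-(o-O)@ex)/(v@ex)-O; return q@ey+.03,q[2]-.048
for c,d in(((221,248),-.008),((238,255),.008)):
    y,z=onx((190+c[0]/2.389,170+c[1]/2.389),.11); r=np.hypot(y,z)
    print(y,z,"r",r,"lean",np.degrees(np.arctan2(y,z)-np.arctan2(d,.205)))
im=cv2.imread("pics/s3.png"); h=cv2.cvtColor(im,cv2.COLOR_BGR2HSV)
m=((h[:,:,0]>18)&(h[:,:,0]<32)&(h[:,:,1]>150)&(h[:,:,2]>90)).astype(np.uint8);m[:285]=0;m[340:]=0;m[:,:225]=0;m[:,300:]=0
n,_,st,ce=cv2.connectedComponentsWithStats(m)
for i in range(1,n):
    if st[i,4]>3:
        for x in(.115,.128,.14): print(ce[i],st[i,4],x,onx(ce[i],x),np.degrees(np.arctan2(*onx(ce[i],x))))
```

```text
0.08002613359082669 0.18788608481001706 r 0.20421890931726613 lean 25.305360548449404
0.09472025020798787 0.17916223057659014 r 0.20265988913606728 lean 25.629904344256648
```

Corner radii 0.203–0.204 m (expected 0.205) give a lean of 25.5°, which matches the 26° estimated from the finger contact. The last push is 24 mm.

```bash
python3 -m inch '[[[0.04,0,0.02],[0,0,0]],[[0.08,0,0.05],[0,0,0]],[[0.12,0,0.08],[0,0,0]],[[0.16,0,0.1],[0,0,0]],[[0.2,0,0.12],[0,0,0]],[[0.24,0,0.15],[0,0,0]],[[0.27,0,0.18],[0,0,0]],[[0.3,0,0.18],[0,0,0]],[[0.3,0,0.18],[0,0,0]],[[0.3,0,0.18],[0,0,0]]]'
python3 -m inch '[[[-0.05,0,0],[0,0,0]],[[-0.1,0,0],[0,0,0]],[[-0.2,0,0],[0,0,0]],[[-0.3,0,0],[0,0,0]],[[-0.4,0,0],[0,0,0]],[[-0.5,0,-0.1],[0,0,0]],[[-0.6,0,-0.3],[0,0,0]],[[-0.7,0,-0.5],[0,0,0]],[[-0.8,0,-0.75],[0,0,0]],[[-0.9,0,-1],[0,0,0]]]'
python3 - <<'E'
from h import *
a=snap("scene","s4.png")[170:350,190:370]; b=snap("top","t4.png")[140:300,260:410]
cv2.imwrite("pics/z4.png",np.hstack([cv2.resize(a,(430,430),interpolation=3),cv2.resize(b,(360,430),interpolation=3)]))
E
```

```text
clock: 26.4
position: [0.5813, -0.0529, 0.1901]
ee_rot: [0.661, 0.75, -0.0, -0.0]
ft_force: [1.1, -1.9, -0.2]
grip_width: 0.001
grasp_force: 0.5
clock: 27.4
position: [0.5906, -0.1253, 0.2719]
ee_rot: [0.661, 0.75, 0.0, 0.0]
ft_force: [0.4, -0.4, 0.4]
grip_width: -0.001
grasp_force: 0.0
```

View pics/z4.png

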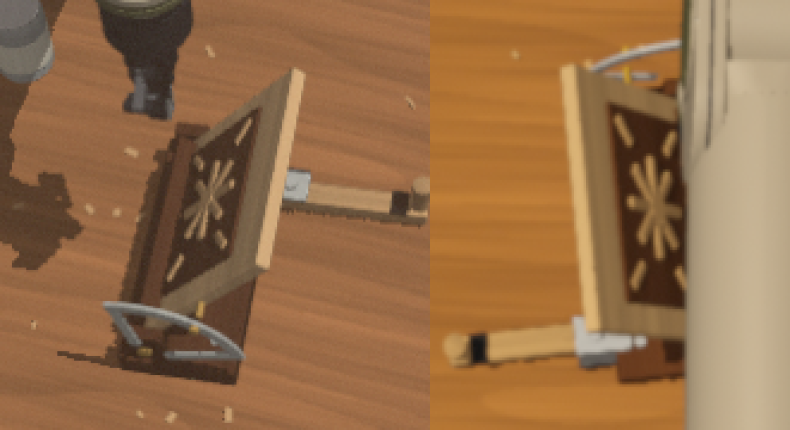

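The near-end top corners are now at (254,267) and (266,270) in the left crop, and the knob is at (458,350) in the combined picture's right half. Numeric check:

Run:
```python
from h import *
b=np.load("base.npz");O=b["O"]+[-.005,.003,0];ex,ey=b["ex"],b["ey"]
def onx(uv,x):
    o,v=ray("scene",uv); q=o+v*(x-(o-O)@ex)/(v@ex)-O; return q@ey+.03,q[2]-.048
for c,d in(((254,267),-.008),((266,270),.008)):
    y,z=onx((190+c[0]/2.389,170+c[1]/2.389),.11)
    print("r",np.hypot(y,z),"lean",np.degrees(np.arctan2(y,z)-np.arctan2(d,.205)))
k=onz("top",(271.7,270.2),.067)-O; print("knob base",k@ex,k@ey, "foot",np.degrees(np.arctan2(k@ey-.08,k@ex+.09)))
# top-edge far/near in top view, mid
for u,v in((570,67),(594,332)):
    t=(260+(u-430)/2.4,140+v/2.6875)
    q=onz("top",t,.048+.205*.819)-O; print("top edge base",q@ex,q@ey,"lean",np.degrees(np.arcsin((q@ey+.03)/.205)))
```

```text
r 0.1939224482472893 lean 36.185878100423835
r 0.1979289494151332 lean 34.73439866983175
knob base -0.09331140441008486 0.21203385769945565 foot 91.43667491830045
top edge base 0.10781631232293507 0.08155236705756419 lean 32.967135419487676
top edge base -0.10985851859785523 0.08334686938702691 lean 33.56698822092106
```

```bash
python3 -c "
from workcell import manip
print(manip.hand_in())"
```

```text
the job is handed in; nothing more can be done
None
```

I've handed the job in, with no verdict returned: the foot is out against its stop (about 90°), the board leans back about 35° (readings 33–36°), the arm is clear, and it never went near the gouges, mallet or tin.

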